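# Load two interlocking tube carriers into the sloped bay

## Robot

A 6-joint arm with a two-finger parallel gripper is mounted at the origin on the work surface. World frame = base frame: x ahead of the robot, y to its left, z up, the work surface at z = 0. Lengths are in m, angles in rad, forces in N, time in s.
With the tool pointing down it reaches from about 0.35 to 0.975 m from the base axis. Payload 4.9 kg.
Tool frame: the origin (TCP) lies at the very end of the fingers, on their centre line; the grasp point (between the pads) lies manip.grip_point_offset behind it (manip.grip_point_offset is the distance from the TCP to the grasp point, in m); z points along the fingers, y is the line along which they close (so a half turn about z gives the same grasp; the last joint's range is limited). The gripper opens to 85 mm and grips with 20 to 120 N. Pads are 22 mm wide; open, the fingers measure 114 mm over their backs; the gripper's body (76 mm by 85 mm) begins 54 mm behind the grasp point. The pads swing forward as they close: fully open they stand 13 mm farther back than shut.
Start: joints at [-1.331, 0.053, 1.613, -0, 1.476, -0.119], TCP at [0.219, -0.585, 0.231] pointing down, gripper open.
Joint ranges: [-3.01, 3.01], [-1.01, 2.22], [0.06, 2.58], [-1.02, 4.17], [0.09, 2.62], [-3.14, 3.14]. Speed limits (rad/s): [2.57, 2.57, 3.14, 3.14, 3.14, 3.14].

## Interface

Orientations are given as a unit quaternion [w, x, y, z].
In Python, from plant import manip gives the robot as it stands.
- The arm moves only by the shell command python3 -m crank 'ROWS' [OPENING]. ROWS is JSON, a list of rows, each an object of numbers: "x", "y", "z": the shift along the tool's x, y, z in cm; "turn": the turn about the tool's z in rad. In form: [{"x": .., "y": .., "z": .., "turn": ..}, ...]. A call has 1 to 5 rows; each row shifts and turns the commanded pose from where the row before left it, along the tool's axes as they then stand; what a row does not reach is not made up. A row lasts 1/10 s, in which the tool goes at most 50 mm and 8.59 degrees, less where a joint would pass 70% of its speed; a pose out of reach is approached as far as the arm can. A call with a gripper value outside its range is refused whole. OPENING is the opening in per cent of the stroke, from 0 (shut) to 100 (fully open), set as the call begins (- or left out, the last holds). The fingers move at their own pace and stop on an object; the grip force is fixed at half the most. Time passes only in rows, so rows that do not move let the fingers close. It gives the time, the measured TCP pose, the force, the opening and the grip force at its end, in the units of the state.
- manip.state(): the state, without advancing time (a new reading comes with each control period).
- manip.grab_frame(name): name is "scene" or "top" or "wrist"; returns (picture, depth): 480x640x3 uint8, red, green, blue; 480x640 float32, m along the optical axis (not along the pixel's ray), 0 where there is no reading.
- manip.camera_model(name): a dict with "mtx" (3x3 intrinsics, pixels), "world_to_cam" (4x4, takes a point from world to camera coordinates). Camera axes: x right, y down, z forward; pixel columns grow to the right and rows downward; lengths in m; the calibration is good to about 2 mm. The wrist camera is an equidistant fisheye: a pixel r from the principal point sees the ray r / f radians off the axis. A picture is of the moment at which its call begins: read the wrist's pose just before it. camera_model takes no time and is no camera call; for the wrist camera it gives the pose at the moment of the call.
- manip.job_done(): hands the job in; it is judged then, once.
The state is a dict: "time": time; "joint_pos": joint angles; "joint_vel": joint speeds; "joint_efforts": joint torques, N m; "tool_pos": TCP position; "tool_rot": TCP orientation; "contact_force": force on the tool from outside, world axes, zero at the start; "ft_torque": the same for the moment, N m; "gripper_width": opening from 0.0 (shut) to 1.0 (fully open); "grasp_force": force on a finger pad.
Only numpy, scipy, OpenCV 4.12 (cv2) and the standard library are available. Lean on these libraries where they do the work, as an engineer would, in place of code of your own. Each camera call takes 0.05 s, during which the arm holds its last target. There are 200 camera calls.

## Task

Load both tube carriers into the sloped bay, where they fit in one arrangement only: the orange one on the side with the red corner key, its cut corner around the key, and the blue one beside it with the orange tab in its slot. Orange must lie flat on the floor; blue must be pressed down flat on its levelling plate, whose height differs each time, until the sprung roller snaps out over its lip, so go by feel. Then let go of everything; leave the bottle, the beaker and the tube rack standing where they are.

Things in the scene. Friction and masses are not known exactly. Their poses are not given: they have to be found in the camera images.
- tray: The bay's aluminium tray, fixed on a white wedge, sloping 30 degrees, low edge on the robot's side. Origin: centre of its inner floor, about 70 mm above the table. +x runs up the slope, +y across to the left seen from the robot, +z square out of the floor, leaning 30 degrees to the robot. Floor 123 (x) by 149.5 mm (y); walls upright to 16 mm, then flared out 6 mm, 25 mm high in all.
- key (a point): Middle of the top of the red key block, 20 x 20 mm and 27 mm high, tapered at its top, fixed in the tray's corner at +x +y.
- orange_seat (a point): Where the orange carrier's centre belongs in the tray; axes as the tray's, and the carrier's must match them. Carriers go in square to the floor with about 1.5 mm play on each side of every joint, in either order (orange first is simpler). Alone in the tray, orange can stand too far to -y: it belongs against the +y wall.
- blue_seat (a point): Where the blue carrier's centre belongs in the tray, axes likewise matching the tray's, were there no levelling plate. A grey levelling plate covers the floor on the -y half; it is locked at a height from 0.5 to 6.5 mm above the floor that differs each time and is not reported, so the blue carrier comes to rest that much higher than this point. The roller catch stands on the plate and shares its height.
- orange_centre (a point): Orange tube carrier, loose, flat on the table, about 240 g: block 120 (x) by 70 (y) by 28 mm high (z). This point is the block's centre, 14 mm above its underside; axes the block's. The corner at +x +y is cut out 20 x 20 mm. Its white grip fin and its T tab are described on their own.
- orange_tab (a point): Middle of the top of the head of the orange T-shaped tab, 53 mm to -y and 18 mm to +x of the carrier's centre. The tab sticks out 24 mm from the block's -y side: neck 18 mm wide (x) and 12 mm long, then head 36 mm wide and 12 mm long; it spans 8 to 28 mm above the underside, top and foot edges bevelled.
- orange_fin (a point): Middle of the white upright grip fin on the orange carrier: 50 mm long (x), 14 mm thick (y), 30 mm high, right over the carrier's centre; it rises from the block's flat top, 15 mm below this point.
- blue_centre (a point): Blue tube carrier, loose, flat on the table, about 240 g: block 120 (x) by 75 (y) by 28 mm high (z). This point is the block's centre, 14 mm above its underside; axes the block's. Along its -y side runs a low lip 5 mm wide and 12 mm high (within the 75 mm). The flat top beside the fin may be pressed on.
- blue_slot (a point): Middle of the wide part of the blue carrier's T-shaped slot, at the top surface, 18 mm to +x and 21 mm to +y of the carrier's centre. The slot is cut through the full height, open to the +y side: mouth 21 mm wide (x) and 9 mm deep, then 39 mm wide and 15 mm deep.
- blue_fin (a point): Middle of the white upright grip fin on the blue carrier: 50 mm long (x), 14 mm thick (y), 30 mm high, right over the carrier's centre; it rises from the block's flat top, 15 mm below this point.
- clip (a joint): Sprung roller catch in the middle of the tray's -y wall. 0 = fully out (rest); grows to 0.006 m as it is pushed back to -y. Steel roller 12 mm in diameter, 30 mm long along x, middle 18 mm above the levelling plate, 4 mm inside the wall. Spring: 4 N at 0, 1.2 N more per mm. The blue carrier's lip must be pressed past it (about 10 to 20 N on that side); it snaps back to 0 over the lip when home. Beyond home the stop is hard.
- reagent_bottle: Bystander: amber bottle, 60 mm in diameter, 130 mm high, loose. Origin: centre of its underside.
- beaker: Bystander: open glass beaker, 68 mm in diameter, 60 mm high, loose. Origin: centre of its underside.
- tube_rack: Bystander: orange tube rack with some capped tubes, 90 (x) by 150 (y) mm, 78 mm high over the caps, loose, 500 g. Origin: centre of its underside.
- orange_carrier: The orange carrier again, axes as for its centre point, but with the origin in the middle of the block's underside.
- blue_carrier: The blue carrier again, axes as for its centre point, but with the origin in the middle of the block's underside.

How it is judged:
By the outcome, as a careful person would: the job done as asked, in the order asked, and still so for the second after the job is handed in, with the robot touching nothing.
It also fails if it takes over 61 s, if anything falls off the work surface, if the arm or the gripper's body presses on something with over 40 N, if the wrist force passes 120 N, or if a joint passes its speed limit or range.

## Working session

There is one attempt and no reset: what is moved stays moved. The work goes in short steps, Python scripts to look and compute and a shell command to move; the robot and the scene stay as the last step left them, time stands still between calls to the robot, and variables do not carry over. Pictures are saved under pics/ and viewed, at most 10 in all, crops included, and the job is handed in when it is done.

```bash
ls; mkdir -p pics
cat > h.py <<'E'
import numpy as np, cv2
from plant import manip
from scipy.spatial.transform import Rotation as R
def cam(n):
    m=manip.camera_model(n); return np.array(m["mtx"]),np.array(m["world_to_cam"])
def unproj(K,W,u,v,d):
    p=np.stack([(u-K[0,2])/K[0,0]*d,(v-K[1,2])/K[1,1]*d,d],-1)
    return (p-W[:3,3])@W[:3,:3]
def plane(K,W,u,v,z):
    c=-W[:3,:3].T@W[:3,3]; d=unproj(K,W,np.asarray(u,float),np.asarray(v,float),np.ones(np.shape(u)))-c
    return c+d*((z-c[2])/d[...,2])[...,None]
def rot(s): q=s["tool_rot"]; return R.from_quat([q[1],q[2],q[3],q[0]]).as_matrix()
E
python3 - <<'E'
from h import *
s=manip.state(); print(s, manip.grip_point_offset)
for n in ("top","scene"):
    K,W=cam(n); im,d=manip.grab_frame(n); np.savez(f"pics/{n}.npz",im=im,d=d,K=K,W=W)
    cv2.imwrite(f"pics/{n}.png",im[:,:,::-1]); print(n,K.tolist(),W.round(3).tolist())
a=cv2.imread("pics/top.png")
E
```

```text
pics
{'time': 0.0, 'joint_pos': array([-1.33102226e+00,  5.33607907e-02,  1.61428900e+00,  8.98005556e-06,
        1.47597713e+00, -1.18981927e-01]), 'joint_vel': array([ 2.71901469e-04, -3.10750324e-04,  3.05223221e-06, -2.85736164e-04,
       -5.37724710e-04, -4.87815954e-04]), 'joint_efforts': array([ 1.37033072e-03, -3.93681979e+01, -3.70174384e+01, -1.79949925e-04,
        7.06215680e-03,  1.55248733e-05]), 'tool_pos': array([ 0.21930997, -0.584603  ,  0.23006355]), 'tool_rot': array([-1.01554983e-03,  9.83954427e-01,  1.78417072e-01, -5.69323187e-05]), 'contact_force': array([ 0.71417243, -0.93138613,  0.12531033]), 'ft_torque': array([ 0.01104332, -0.00299035,  0.00804718]), 'grasp_force': 0.0, 'gripper_width': 1.0038202339449322} 0.0187
top [[547.1030895054867, 0.0, 315.15510623040916], [0.0, 547.1030895054867, 240.06851805499753], [0.0, 0.0, 1.0]] [[0.003, -1.0, 0.012, -0.008], [-0.998, -0.004, -0.057, 0.568], [0.057, -0.011, -0.998, 1.123], [0.0, 0.0, 0.0, 1.0]]
scene [[524.5784857414149, 0.0, 325.0131778357652], [0.0, 524.5784857414149, 242.49489560519905], [0.0, 0.0, 1.0]] [[0.411, 0.911, -0.019, -0.23], [0.541, -0.26, -0.8, -0.238], [-0.734, 0.318, -0.6, 1.673], [0.0, 0.0, 0.0, 1.0]]
```

View pics/top.png

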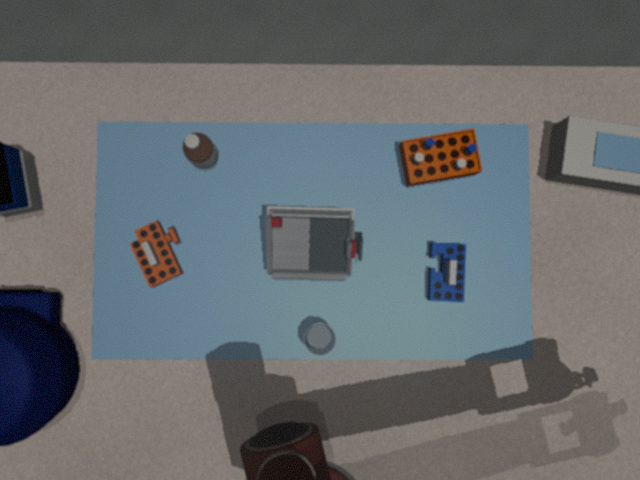

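View pics/scene.png

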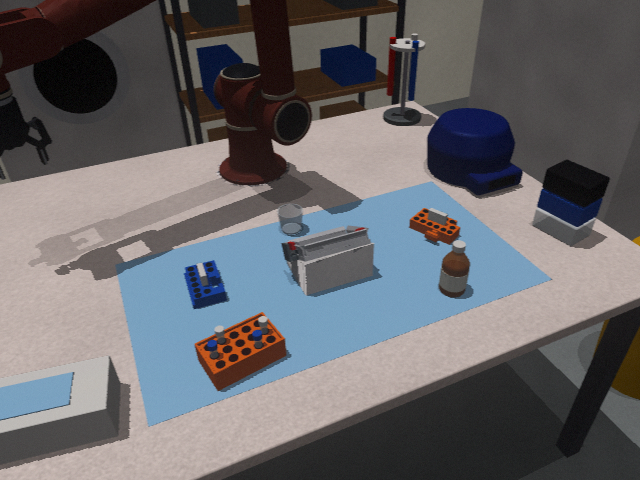

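The top view shows the orange carrier at about (156,254), the blue one at (447,272) and the tray at (310,243). The red key is at (277,223), the beaker at (319,336), the bottle at (199,148) and the rack at (440,157). The scene view agrees. I'll measure from the top view next.

Run:
```python
from h import *
f=np.load("pics/top.npz"); im,d,K,W=f["im"],f["d"],f["K"],f["W"]
v,u=np.mgrid[:480,:640]; P=unproj(K,W,u,v,d)
hsv=cv2.cvtColor(im,cv2.COLOR_RGB2HSV); H,S,V=cv2.split(hsv)
def box(u0,u1,v0,v1): return (u>=u0)&(u<u1)&(v>=v0)&(v<v1)
def rep(n,m,z):
    m=m.astype(np.uint8); k,l,st,c=cv2.connectedComponentsWithStats(m)
    i=1+np.argmax(st[1:,4]); q=l==i
    pl=plane(K,W,u[q],v[q],z)[:,:2]
    r=cv2.minAreaRect((pl*1000).astype(np.float32)); print(n,st[i,4],"mean",pl.mean(0).round(4),"zmed",np.median(P[q][:,2]).round(4),"rect mm",np.round(r[0],1),np.round(r[1],1),round(r[2],1))
ob=box(120,195,210,295); bb=box(415,475,230,310)
rep("orange",ob&(H<20)&(S>120)&(V>60),.028)
rep("ofin",ob&(S<90)&(V>120),.058)
rep("blue",bb&(H>105)&(H<130)&(S>150),.028)
rep("bfin",bb&(S<90)&(V>120),.058)
rep("key",box(262,290,210,235)&((H<8)|(H>172))&(S>110),.11)
for n,(a,b,c,e) in dict(bottle=(180,220,130,170),beaker=(300,340,312,358),rack=(398,485,125,190)).items():
    q=box(a,b,c,e)&(P[...,2]>.03)&(d>0); print(n,q.sum(),P[q].mean(0).round(3) if q.any() else '',P[q].min(0).round(3),P[q].max(0).round(3))
# tray floor fit
q=box(280,305,222,265)&(d>0); A=np.c_[P[q][:,:2],np.ones(q.sum())]; print("floor fit",np.linalg.lstsq(A,P[q][:,2],rcond=None)[0])
q=box(315,340,225,265)&(d>0); A=np.c_[P[q][:,:2],np.ones(q.sum())]; print("plate fit",np.linalg.lstsq(A,P[q][:,2],rcond=None)[0])
q=box(250,375,195,290)&(d>0)&(P[...,2]>.03); print("tray ext",P[q].min(0),P[q].max(0))
c=cv2.resize(im[195:290,250:375],None,fx=6,fy=6,interpolation=cv2.INTER_CUBIC); 
o=cv2.resize(im[205:300,120:200],None,fx=3,fy=3,interpolation=cv2.INTER_CUBIC)
cv2.imwrite("pics/c.png",c[:,:,::-1])
```

```text
orange 1283 mean [0.5387 0.3174] zmed 0.028 rect mm [543.  315.2] [118.9  92.6] 25.0
ofin 4011 mean [0.5418 0.3098] zmed 0.0007 rect mm [540.9 310.3] [169.5 147.8] 0.9
blue 457 mean [ 0.4748 -0.2682] zmed 0.0285 rect mm [ 477.1 -275.6] [70.4 62.9] 87.0
bfin 2564 mean [ 0.5123 -0.2626] zmed 0.0009 rect mm [ 508.1 -265.3] [119.1 159.4] 89.6
key 75 mean [0.5979 0.0704] zmed 0.121 rect mm [597.1  71. ] [15.4 17.2] 0.4
bottle 902 [0.74  0.222 0.091] [0.717 0.198 0.03 ] [0.776 0.256 0.135]
beaker 340 [ 0.361 -0.017  0.052] [ 0.335 -0.048  0.03 ] [0.401 0.018 0.065]
rack 3363 [ 0.739 -0.264  0.048] [ 0.683 -0.347  0.03 ] [ 0.797 -0.183  0.083]
floor fit [ 0.59706411  0.02522762 -0.26516592]
plate fit [ 0.57340294 -0.01451876 -0.24482911]
tray ext [ 0.48579614 -0.09691834  0.03632292] [0.62931281 0.09018797 0.13118334]
```

View pics/c.png

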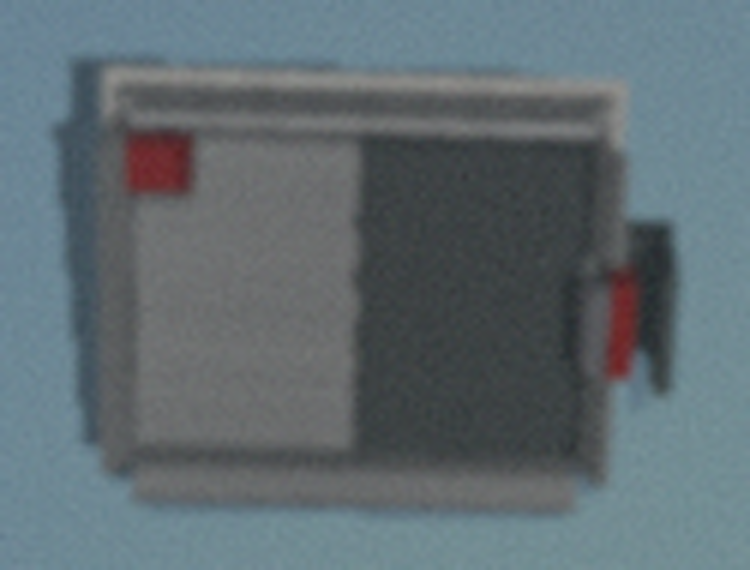

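The crop shows the tray floor with the key at top left, the dark plate on the right and the catch's red housing at the right edge. The tray's yaw is about -2°. I'll head for the tray and look with the wrist camera.

Run:
```python
from h import *
s=manip.state(); K,W=cam("wrist"); T=np.eye(4);T[:3,:3]=rot(s);T[:3,3]=s["tool_pos"]
print((W@T).round(3).tolist(),K.round(1).tolist())
R_=rot(s); print(R_.round(3)); print("to above blue", R_.T@(np.array([.475,-.26,.30])-s["tool_pos"]))
```

```text
[[-0.0, 1.0, -0.001, -0.0], [-0.962, -0.0, -0.272, 0.027], [-0.272, 0.001, 0.962, 0.157], [0.0, 0.0, 0.0, 1.0]] [[371.6, 0.0, 317.2], [0.0, 371.6, 236.8], [0.0, 0.0, 1.0]]
[[ 0.936  0.351 -0.   ]
 [ 0.351 -0.936  0.002]
 [ 0.    -0.002 -1.   ]]
to above blue [ 0.35340188 -0.21432306 -0.06935209]
```

```bash
python3 -m crank '[{"x":4.4,"y":-2.7,"z":-0.9},{"x":4.4,"y":-2.7,"z":-0.9},{"x":4.4,"y":-2.7,"z":-0.9},{"x":4.4,"y":-2.7,"z":-0.9},{"x":4.4,"y":-2.7,"z":-0.9}]' 100 && python3 -m crank '[{"x":4.4,"y":-2.7,"z":-0.8},{"x":4.4,"y":-2.7,"z":-0.8},{"x":4.4,"y":-2.5,"z":-0.8,"turn":0.13},{"turn":0.13},{"turn":0.135}]'
cat > wl.py <<'E'
from h import *
def shot(name):
    s=manip.state(); K,W=cam("wrist"); im,d=manip.grab_frame("wrist")
    cv2.imwrite(f"pics/{name}.png",im[:,:,::-1]); np.savez(f"pics/{name}.npz",im=im,d=d,K=K,W=W,tp=s["tool_pos"],R=rot(s)); 
    print("t",s["time"],s["tool_pos"].round(4),"yaw",np.degrees(np.arctan2(rot(s)[1,0],rot(s)[0,0])).round(2))
def ray(K,W,u,v):
    x=np.asarray(u,float)-K[0,2]; y=np.asarray(v,float)-K[1,2]; r=np.hypot(x,y)+1e-9; t=r/K[0,0]
    dc=np.stack([np.sin(t)*x/r,np.sin(t)*y/r,np.cos(t)],-1); return -W[:3,:3].T@W[:3,3], dc@W[:3,:3], dc[...,2]
def wplane(K,W,u,v,z):
    c,d,_=ray(K,W,u,v); return c+d*((z-c[2])/d[...,2])[...,None]
def cloud(K,W,d):
    v,u=np.mgrid[:480,:640]; c,r,z=ray(K,W,u,v); return c+r*(d/np.maximum(z,.05))[...,None]
E
python3 -c "
from wl import *
shot('w1')"
```

```text
t 0.1 [ 0.2193 -0.5846  0.2302] yaw 20.56schema error: expected keys x, y, z, turn
```

View pics/w1.png

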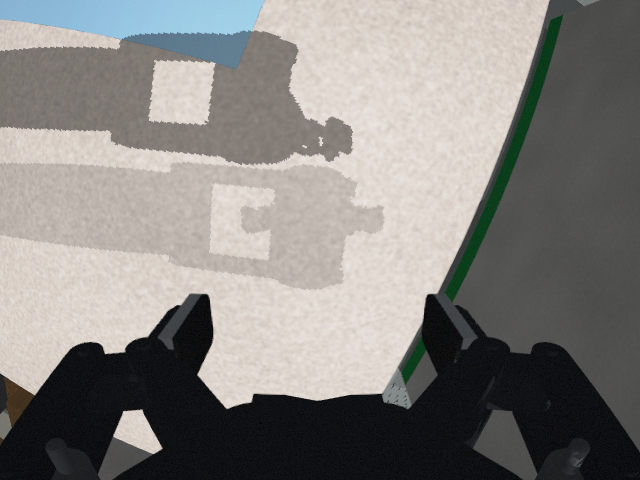

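The rows need all four keys, so the arm didn't move. This picture only shows the open fingers at about (200,330) and (435,330) over bare table. I'll repeat the move with full rows.

```bash
python3 -m crank '[{"x":4.4,"y":-2.7,"z":-0.9,"turn":0},{"x":4.4,"y":-2.7,"z":-0.9,"turn":0},{"x":4.4,"y":-2.7,"z":-0.9,"turn":0},{"x":4.4,"y":-2.7,"z":-0.9,"turn":0},{"x":4.4,"y":-2.7,"z":-0.9,"turn":0}]' 100 && python3 -m crank '[{"x":4.4,"y":-2.7,"z":-0.8,"turn":0},{"x":4.4,"y":-2.7,"z":-0.8,"turn":0},{"x":4.4,"y":-2.5,"z":-0.8,"turn":0.13},{"x":0,"y":0,"z":0,"turn":0.13},{"x":0,"y":0,"z":0,"turn":0.135}]'
python3 -c "
from wl import *
shot('w2')"
```

```text
time: 0.65
tool_pos: [0.3715, -0.389, 0.2743]
tool_rot: [-0.0, 0.984, 0.178, 0.0]
contact_force: [1.3, -0.6, 0.0]
gripper_width: 1.003
grasp_force: 0.0
time: 1.15
tool_pos: [0.4637, -0.2739, 0.2973]
tool_rot: [0.0, 1.0, -0.018, 0.0]
contact_force: [0.5, 0.6, 0.2]
gripper_width: 0.998
grasp_force: 0.0
t 1.15 [ 0.4637 -0.2739  0.2973] yaw -2.08
```

View pics/w2.png

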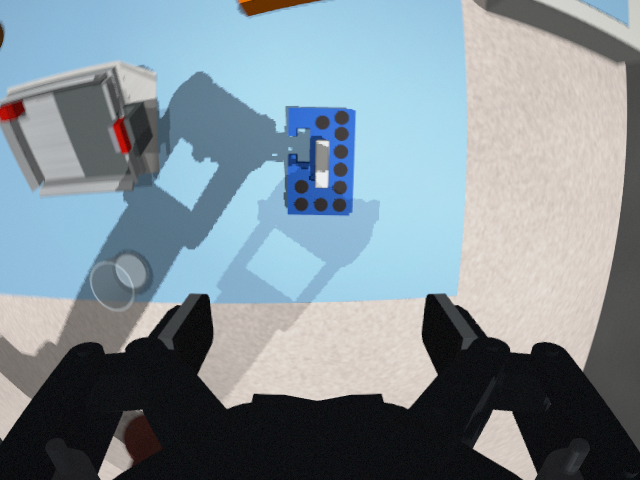

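The wrist picture is sharp. The blue carrier is at (320,160) with its fin at (322,165) and its slot opening left at (300,147). The tray is at left, near (80,130). I'll measure blue now and then go over the tray.

```bash
cat > meas.py <<'E'
from wl import *
def carrier(name,uv):
    f=np.load(f"pics/{name}.npz"); im,d,K,W=f["im"],f["d"],f["K"],f["W"]
    P=cloud(K,W,d); m=((P[...,2]>.022)&(P[...,2]<.08)&(d>0)).astype(np.uint8)
    k,l,st,c=cv2.connectedComponentsWithStats(m); i=l[uv[1],uv[0]]; q=l==i
    t=q&(P[...,2]<.035); v,u=np.nonzero(t); pl=wplane(K,W,u,v,.028)[:,:2]*1000
    r=cv2.minAreaRect(pl.astype(np.float32)); print("block",t.sum(),"z",np.median(P[t][:,2]).round(4),np.round(r[0],1),np.round(r[1],1),round(r[2],2))
    t=q&(P[...,2]>.05); v,u=np.nonzero(t); pl=wplane(K,W,u,v,.058)[:,:2]*1000
    r=cv2.minAreaRect(pl.astype(np.float32)); print("fin",t.sum(),"z",np.median(P[t][:,2]).round(4),np.round(r[0],1),np.round(r[1],1),round(r[2],2),"mean",pl.mean(0).round(1))
E
python3 -c "
from meas import *
carrier('w2',(345,190))"
python3 -m crank '[{"x":0.4,"y":-4.6,"z":-1.5,"turn":0},{"x":0.4,"y":-4.6,"z":-1.5,"turn":0},{"x":0.4,"y":-4.6,"z":-1.5,"turn":0},{"x":0.4,"y":-4.6,"z":-1.5,"turn":0},{"x":0.4,"y":-4.6,"z":-0.5,"turn":0}]' && python3 -m crank '[{"x":0,"y":-4.2,"z":0,"turn":0},{"x":0,"y":0,"z":0,"turn":0},{"x":0,"y":0,"z":0,"turn":0}]'
python3 -c "
from wl import *
shot('w3')"
```

```text
block 5412 z 0.0291 [ 502.4 -277.7] [ 70.5 119.4] 87.61
fin 681 z 0.0589 [ 502.4 -279.9] [14.5 48.8] 88.0 mean [ 502.  -280.1]
time: 1.7
tool_pos: [0.4908, -0.045, 0.3642]
tool_rot: [0.0, 1.0, -0.016, 0.001]
contact_force: [-0.1, 0.5, 0.6]
gripper_width: 1.002
grasp_force: 0.0
time: 2.0
tool_pos: [0.4919, -0.004, 0.362]
tool_rot: [0.0, 1.0, -0.016, -0.0]
contact_force: [0.4, 0.2, 0.7]
gripper_width: 1.001
grasp_force: 0.0
t 2.0 [ 0.4919 -0.004   0.362 ] yaw -1.79
```

View pics/w3.png

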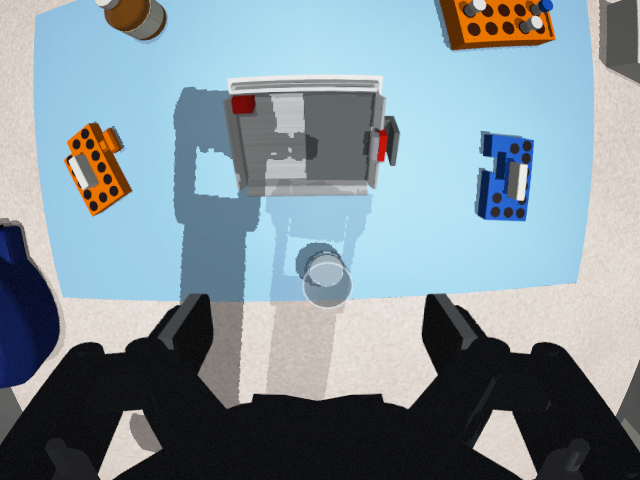

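From over the tray, the key is at (243,104), the floor at (265,140), the plate at (345,130) and the catch at (382,146). The beaker is clear below at (325,280). Next I'll fit the tray frame from the wall faces in the depth cloud.

```bash
cat > tray.py <<'E'
from wl import *
f=np.load("pics/w3.npz"); im,d,K,W=f["im"],f["d"],f["K"],f["W"]
P=cloud(K,W,d); v,u=np.mgrid[:480,:640]
b=(u>215)&(u<405)&(v>65)&(v<205)&(d>0); P0=P[b]
fl=P[(u>250)&(u<275)&(v>120)&(v<180)&(d>0)]; A=np.c_[fl[:,:2],np.ones(len(fl))]; c=np.linalg.lstsq(A,fl[:,2],rcond=None)[0]; print("floor",c,"res",np.std(A@c-fl[:,2]))
pf=P[(u>320)&(u<365)&(v>100)&(v<175)&(d>0)]; 
yaw=np.radians(-2.2)
for it in range(3):
    M=R.from_euler("ZY",[yaw,-np.pi/6]).as_matrix()
    L=P0@M; h=L[:,2]-np.median((fl@M)[:,2]); x0,y0=(.56,0) if it==0 else (x0,y0)
    # local coordinates relative to guess
    o=(np.array([.56,-.005,.07])@M); X,Y=L[:,0]-o[0],L[:,1]-o[1]
    w=(h>.005)&(h<.014)
    py=w&(Y>.06)&(Y<.09)&(X>-.055)&(X<.035); ny=w&(Y<-.06)&(Y>-.09)&(abs(X)<.055)&(abs(X)>.02); px=w&(X>.045)&(X<.08)&(Y<.045)&(Y>-.065)
    nx=w&(X<-.04)&(X>-.08)&(abs(Y)<.06)
    g=lambda a,b:(np.polyfit(a,b,1)[0],np.median(b),len(b)) if len(b)>5 else len(b)
    print("py",g(X[py],Y[py]),"ny",g(X[ny],Y[ny]),"px",g(Y[px],X[px]),"nx",g(Y[nx],X[nx]))
    fl_ok=(abs(h)<.0025); print("floor extents X",np.percentile(X[fl_ok&(Y>0)&(Y<.05)],[1,99]))
    if py.sum()>5: yaw+= -0*1
    break
pm=pf@M; print("plate rel floor mm",(np.median(pm[:,2])-np.median((fl@M)[:,2]))*1e3, "slope", np.polyfit(pm[:,0],pm[:,2],1)[0], "floor slope",np.polyfit((fl@M)[:,0],(fl@M)[:,2],1)[0], "floor local z",np.median((fl@M)[:,2]),"o",o)
hsv=cv2.cvtColor(im,cv2.COLOR_RGB2HSV); k=(((hsv[...,0]<8)|(hsv[...,0]>172))&(hsv[...,1]>150)&(u>225)&(u<260)&(v>90)&(v<120)&(d>0)); kl=P[k]@M; kh=kl[:,2]-np.median((fl@M)[:,2])
t=kh>.024; print("key top",t.sum(),"X",kl[t,0].min()-o[0],kl[t,0].max()-o[0],"Y",kl[t,1].min()-o[1],kl[t,1].max()-o[1],"h",np.median(kh[t]))
E
python3 tray.py
python3 -m crank '[{"x":1,"y":-4.9,"z":1.8,"turn":-0.09},{"x":0.4,"y":-4.9,"z":1.8,"turn":-0.1},{"x":-0.2,"y":-4.9,"z":1.2,"turn":-0.1},{"x":-1,"y":-4.9,"z":1.2,"turn":-0.1},{"x":-1.5,"y":-4.9,"z":0.5,"turn":-0.1}]' && python3 -m crank '[{"x":-2,"y":-4,"z":0,"turn":0},{"x":0,"y":0,"z":0,"turn":0},{"x":0,"y":0,"z":0,"turn":0}]'
python3 -c "
from wl import *
shot('w4')
from meas import carrier
f=np.load('pics/w4.npz'); K,W=f['K'],f['W']
c=W[:3,:3]@np.array([.539,.317,.028])+W[:3,3]; t=np.arctan2(np.hypot(c[0],c[1]),c[2]); n=c[:2]/np.hypot(c[0],c[1])*t*K[0,0]+K[:2,2]; print('pix',n)
"
```

```text
floor [ 0.57488861 -0.01056403 -0.25118938] res 0.0009270237617087875
py (np.float64(0.010420354556250662), np.float64(0.08635821091348571), 115) ny (np.float64(-0.03397316558147705), np.float64(-0.06363875342259107), 91) px (np.float64(0.06248367545751724), np.float64(0.05666997592858486), 368) nx (np.float64(-0.06906473160066817), np.float64(-0.06036808918067438), 630)
floor extents X [-0.0613659  0.0668092]
plate rel floor mm 4.53195457565661 slope 0.002885684564188033 floor slope -0.0020087466826863958 floor local z -0.21791105452258294 o [ 0.51978298  0.01650086 -0.21926781]
key top 248 X 0.044146588261745334 0.06182766809444051 Y 0.06873537373338502 0.08699544273161755 h 0.026901955066939987
time: 2.55
tool_pos: [0.4428, 0.2189, 0.2974]
tool_rot: [0.0, 0.974, 0.227, -0.002]
contact_force: [0.6, 0.6, -0.4]
gripper_width: 1.002
grasp_force: 0.0
time: 2.85
tool_pos: [0.4078, 0.2455, 0.2996]
tool_rot: [0.0, 0.974, 0.226, 0.0]
contact_force: [0.1, -0.4, -0.0]
gripper_width: 0.997
grasp_force: 0.0
t 2.85 [0.4078 0.2455 0.2996] yaw 26.11
pix [310.44326118  63.28801062]
```

```bash
cat >> tray.py <<'E'
print("----")
o[0]+=.0015;o[1]+=.0118; X=L[:,0]-o[0];Y=L[:,1]-o[1]
def edge(sel,a,b,sgn,lo,hi):
    xs,ys=[],[]
    for t in np.arange(lo,hi,.004):
        q=sel&(a>t)&(a<t+.004)
        if q.sum()>4: xs.append(t+.002); ys.append(np.percentile(b[q]*sgn,92)*sgn)
    p=np.polyfit(xs,ys,1); print(len(xs),"deg",np.degrees(np.arctan(p[0])).round(2),"mid mm",(p[1]*1e3).round(1))
top=(h>.018)&(h<.03)
edge(top&(X>.05)&(X<.085),Y,X,1,-.065,.065)
edge(top&(X<-.05)&(X>-.085),Y,X,-1,-.065,.065)
edge(top&(Y>.06)&(Y<.095),X,Y,1,-.05,.035)
edge(top&(Y<-.06)&(Y>-.1)&(abs(X)>.025),X,Y,-1,-.05,.05)
f0=(abs(h)<.002)
edge(f0&(Y>0)&(abs(X)<.07),X,Y,1,-.05,.035)
edge(f0&(abs(X)<.075),Y,X,1,.01,.05); edge(f0&(abs(X)<.075),Y,X,-1,.01,.065)
E
python3 tray.py | sed -n '/----/,$p'
python3 -c "
from meas import *
carrier('w4',(297,63))"
```

```text
----
33 deg -1.01 mid mm 69.4
33 deg -1.95 mid mm -70.0
22 deg 1.26 mid mm 82.9
14 deg 1.0 mid mm -83.6
22 deg -5.08 mid mm 66.8
10 deg -0.93 mid mm 48.3
14 deg -4.59 mid mm -49.9
block 6070 z 0.0291 [542.9 317.8] [120.7  93.9] 25.75
fin 640 z 0.0588 [537.3 327.5] [49.1 14.3] 26.19 mean [537.1 327.6]
```

```bash
python3 -m crank '[{"x":4,"y":-0.5,"z":3,"turn":0},{"x":4,"y":-0.5,"z":3,"turn":0},{"x":4,"y":-0.5,"z":3,"turn":0},{"x":3.25,"y":-0.19,"z":3,"turn":0},{"x":0,"y":0,"z":4,"turn":0}]' && python3 -m crank '[{"x":0,"y":0,"z":4,"turn":0},{"x":0,"y":0,"z":3,"turn":0},{"x":0,"y":0,"z":2,"turn":0},{"x":0,"y":0,"z":1.76,"turn":0},{"x":0,"y":0,"z":0,"turn":0}]'
python3 - <<'E'
from wl import *
for n in ("w3","top"):
    f=np.load(f"pics/{n}.npz"); im,d,K,W=f["im"],f["d"],f["K"],f["W"]
    hs=cv2.cvtColor(im,cv2.COLOR_RGB2HSV)[...,1].astype(float); g=cv2.GaussianBlur(hs,(1,5),0)
    us=np.arange(240,375) if n=="w3" else np.arange(271,350); v0,v1=(66,86) if n=="w3" else (198,214)
    vs=[]
    for u in us:
        gr=-np.diff(g[v0:v1,u]); i=np.argmax(gr); i=min(max(i,1),len(gr)-2); a,b,c=gr[i-1:i+2]; vs.append(v0+i+.5+(.5*(a-c)/(a-2*b+c) if a-2*b+c else 0))
    p=(wplane if n=="w3" else plane)(K,W,us,np.array(vs),.123)
    for _ in range(3):
        q=np.polyfit(p[:,1],p[:,0],1); r=abs(np.polyval(q,p[:,1])-p[:,0]); p=p[r<max(.001,2*np.median(r))]
    print(n,len(p),"yaw",-np.degrees(np.arctan(q[0])),"x at y=.007",np.polyval(q,.007))
s=manip.state(); print(s["tool_pos"],s["contact_force"])
E
```

```text
time: 3.4
tool_pos: [0.542, 0.3276, 0.1398]
tool_rot: [-0.0, 0.975, 0.224, 0.002]
contact_force: [-0.1, -0.5, 0.0]
gripper_width: 0.997
grasp_force: 0.0
time: 3.9
tool_pos: [0.5357, 0.3257, 0.0291]
tool_rot: [0.001, 0.974, 0.225, -0.003]
contact_force: [-0.6, 0.2, -0.1]
gripper_width: 1.004
grasp_force: 0.0
w3 135 yaw -1.3480549547852756 x at y=.007 0.6237727478426237
top 79 yaw -1.3813597759465763 x at y=.007 0.6260551954208904
[0.53570545 0.32571577 0.02912986] [-0.64326003  0.17388389 -0.13520386]
```

```bash
python3 -m crank '[{"x":0.15,"y":-0.15,"z":-0.3,"turn":0},{"x":0,"y":0,"z":0,"turn":0},{"x":0,"y":0,"z":0,"turn":0}]' 100 && python3 -m crank '[{"x":0,"y":0,"z":0,"turn":0},{"x":0,"y":0,"z":0,"turn":0},{"x":0,"y":0,"z":0,"turn":0},{"x":0,"y":0,"z":0,"turn":0},{"x":0,"y":0,"z":0,"turn":0}]' 0 && python3 -m crank '[{"x":0,"y":0,"z":0,"turn":0},{"x":0,"y":0,"z":0,"turn":0},{"x":0,"y":0,"z":-1,"turn":0}]'
cat > go.py <<'E'
from h import *
M2=R.from_euler("ZY",np.radians([-2.2,-30])).as_matrix()
O=M2@np.array([.51978+.0012,.0165+.0115,-.21791])   # tray origin, from w3
M=R.from_euler("ZY",np.radians([-1.35,-30])).as_matrix()
def to(world,yaw=None):
    s=manip.state(); r=rot(s); d=r.T@(np.asarray(world)-s["tool_pos"])*100
    print("tool cm",d.round(2),"now",s["tool_pos"].round(4),"yaw",np.degrees(np.arctan2(r[1,0],r[0,0])).round(2),"F",np.round(s["contact_force"],1),"g",round(s["gripper_width"],3),"t",round(s["time"],2))
def loc(p): return (M.T@(np.asarray(p)-O))*1000
def wld(l): return O+M@(np.asarray(l)/1000)
E
python3 -c "
from go import *
print('O',O); E=wld([68,0,25]); print('edge',E, 'key',wld([51.5,64.75,27]))
P=np.array(E)+M@np.array([0,.010,0])-np.array([.045,0,0]); P[2]=E[2]+.065-.0187; to(P)"
```

```text
time: 4.2
tool_pos: [0.5387, 0.3308, 0.0378]
tool_rot: [-0.0, 0.974, 0.226, 0.002]
contact_force: [0.3, -0.8, -0.2]
gripper_width: 1.001
grasp_force: 0.0
time: 4.7
tool_pos: [0.5372, 0.3302, 0.0358]
tool_rot: [0.0, 0.974, 0.226, -0.0]
contact_force: [-5.7, -2.3, 9.9]
gripper_width: 0.149
grasp_force: 58.0
time: 5.0
tool_pos: [0.5356, 0.3294, 0.0437]
tool_rot: [0.0, 0.974, 0.226, -0.002]
contact_force: [0.4, -0.4, -2.0]
gripper_width: 0.15
grasp_force: 61.0
O [0.56079891 0.00647693 0.0717744 ]
edge [0.60717576 0.005384   0.12742504] key [0.59341608 0.07047624 0.12090709]
tool cm [-11.47  29.38 -12.95] now [0.5356 0.3294 0.0437] yaw 26.11 F [ 0.4 -0.4 -2. ] g 0.15 t 5.0
```

```bash
python3 -m crank '[{"x":0,"y":0,"z":-3,"turn":0.12},{"x":0,"y":0,"z":-4,"turn":0.12},{"x":0,"y":0,"z":-4,"turn":0.12},{"x":0,"y":0,"z":-3,"turn":0.12},{"x":0,"y":0,"z":0,"turn":0}]'
python3 -c "
from go import *
E=wld([68,0,25])
P=np.array(E)+M@np.array([0,.010,0])-np.array([.045,0,0]); P[2]=E[2]+.065-.0187; to(P)"
```

```text
time: 5.5
tool_pos: [0.54, 0.3315, 0.1925]
tool_rot: [-0.002, 1.0, -0.012, 0.005]
contact_force: [1.2, 0.6, -1.6]
gripper_width: 0.149
grasp_force: 61.1
tool cm [ 3.01 31.56  1.75] now [0.54   0.3315 0.1925] yaw -1.43 F [ 1.2  0.6 -1.6] g 0.149 t 5.5
```

```bash
python3 -m crank '[{"x":0.5,"y":4.5,"z":0,"turn":0},{"x":0.5,"y":4.5,"z":0,"turn":0},{"x":0.5,"y":4.5,"z":0,"turn":0},{"x":0.5,"y":4.5,"z":0,"turn":0},{"x":0.5,"y":4.5,"z":0,"turn":0}]' && python3 -m crank '[{"x":0.5,"y":4.5,"z":0.5,"turn":0},{"x":0,"y":4.5,"z":0.5,"turn":0},{"x":0,"y":0,"z":0,"turn":0},{"x":0,"y":0,"z":0,"turn":0}]'
python3 -c "
from go import *
E=wld([68,0,25])
P=np.array(E)+M@np.array([0,.010,0])-np.array([.045,0,0]); P[2]=E[2]+.054-.0187; to(P)
from wl import shot
shot('w5')"
```

```text
time: 6.0
tool_pos: [0.5554, 0.1029, 0.1835]
tool_rot: [0.0, 1.0, -0.011, -0.002]
contact_force: [2.1, -0.0, -1.8]
gripper_width: 0.148
grasp_force: 61.0
time: 6.4
tool_pos: [0.5584, 0.0139, 0.1737]
tool_rot: [-0.0, 1.0, -0.013, -0.002]
contact_force: [1.2, 0.4, -2.8]
gripper_width: 0.148
grasp_force: 61.0
tool cm [ 0.4  -0.16  1.09] now [0.5584 0.0139 0.1737] yaw -1.46 F [ 1.2  0.4 -2.8] g 0.148 t 6.4
t 6.4 [0.5584 0.0139 0.1737] yaw -1.46
```

View pics/w5.png

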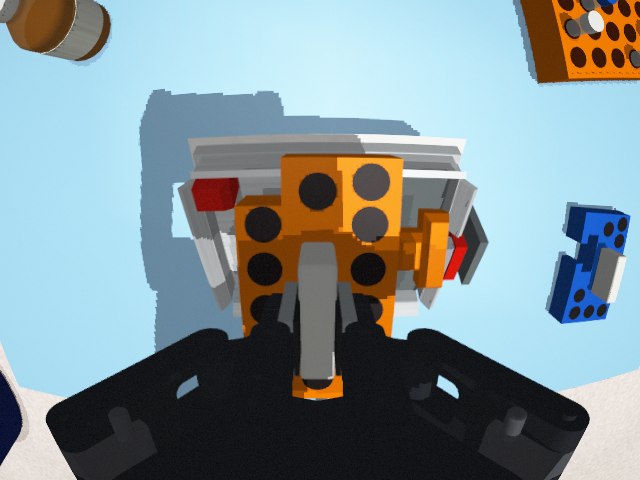

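The orange carrier is held square over the tray. Its +x edge is at v≈155 across the upper wall, the tab is at (435,245) and the key at (215,192). I'll press its +x end onto the upper wall's rim so it pivots about 30° in the pads.

```bash
cat > held.py <<'E'
from wl import *; from go import *
import sys
def held(n,col):
    f=np.load(f"pics/{n}.npz"); im,d,K,W=f["im"],f["d"],f["K"],f["W"]
    P=cloud(K,W,d); hsv=cv2.cvtColor(im,cv2.COLOR_RGB2HSV); v,u=np.mgrid[:480,:640]
    hm=(hsv[...,0]>5)&(hsv[...,0]<20) if col=="o" else (hsv[...,0]>105)&(hsv[...,0]<130)
    m=hm&(hsv[...,1]>150)&(hsv[...,2]>60)&(u>150)&(u<480)&(v>100)&(v<340)&(d>0)
    t=f["tp"]; Q=(P[m]-t)@f["R"]; Q=Q[(abs(Q[:,0])<.1)&(abs(Q[:,1])<.075)&(abs(Q[:,2])<.06)]
    # tool frame fit z=ax+by+c robustly on top face
    c=None; S=Q
    for k in range(6):
        A=np.c_[S[:,:2],np.ones(len(S))]; c=np.linalg.lstsq(A,S[:,2],rcond=None)[0]; r=Q[:,2]-np.c_[Q[:,:2],np.ones(len(Q))]@c
        S=Q[(r<.003)&(r>-.004)] if k>1 else Q[r<.004]
    print("tilt up +x deg",np.degrees(np.arctan(-c[0])).round(1),"roll",np.degrees(np.arctan(c[1])).round(1),"n",len(S),"top below TCP mm",(c[2]*1e3).round(1),"x max",np.percentile(S[:,0],99.5).round(4),"y",np.percentile(S[:,1],[.5,99.5]).round(4))
if __name__=="__main__":
    shot(sys.argv[1]); held(sys.argv[1],sys.argv[2])
E
python3 -c "
from held import *
held('w5','o')"
python3 -m crank '[{"x":0.4,"y":0,"z":0.5,"turn":0},{"x":0,"y":0,"z":0.4,"turn":0},{"x":0,"y":0,"z":0.3,"turn":0}]' && python3 -m crank '[{"x":0,"y":0,"z":0.4,"turn":0},{"x":0,"y":0,"z":0.3,"turn":0}]' &&  python3 -m crank '[{"x":0,"y":0,"z":0.3,"turn":0},{"x":0,"y":0,"z":0.3,"turn":0}]'
```

```text
tilt up +x deg 0.0 roll 0.2 n 15025 top below TCP mm 6.8 x max 0.06 y [-0.0341  0.0569]
time: 6.75
tool_pos: [0.5633, 0.0156, 0.1628]
tool_rot: [-0.0, 1.0, -0.011, -0.001]
contact_force: [0.8, -0.2, -1.7]
gripper_width: 0.146
grasp_force: 61.0
time: 6.95
tool_pos: [0.5643, 0.0153, 0.1613]
tool_rot: [-0.0, 1.0, -0.012, 0.001]
contact_force: [-14.7, 1.3, 26.5]
gripper_width: 0.15
grasp_force: 65.1
time: 7.15
tool_pos: [0.5652, 0.015, 0.1598]
tool_rot: [0.0, 1.0, -0.011, 0.002]
contact_force: [-23.6, 1.8, 37.4]
gripper_width: 0.15
grasp_force: 67.4
```

```bash
python3 held.py w6 o; python3 -c "
from go import *
s=manip.state(); print(s['ft_torque'],s['contact_force'],s['tool_pos'])"
```

```text
t 7.15 [0.5652 0.015  0.1598] yaw -1.3
tilt up +x deg 1.9 roll 0.0 n 15145 top below TCP mm 6.3 x max 0.0602 y [-0.0341  0.0569]
[0.24333024 2.50425549 0.04241377] [-18.8592809    1.7466303   32.81547139] [0.56517296 0.01505434 0.15960211]
```

```bash
python3 -m crank '[{"x":-0.4,"y":0,"z":0.1,"turn":0},{"x":-0.4,"y":0,"z":0.2,"turn":0},{"x":-0.3,"y":0,"z":0.3,"turn":0}]' && python3 -m crank '[{"x":-0.3,"y":0,"z":0.3,"turn":0},{"x":-0.3,"y":0,"z":0.3,"turn":0}]'
python3 held.py w7 o
```

```text
time: 7.5
tool_pos: [0.5561, 0.0151, 0.1503]
tool_rot: [0.0, 1.0, -0.011, 0.005]
contact_force: [-1.8, -0.3, 12.3]
gripper_width: 0.151
grasp_force: 66.3
time: 7.7
tool_pos: [0.5502, 0.0152, 0.1431]
tool_rot: [0.0, 1.0, -0.012, 0.005]
contact_force: [-0.2, -0.3, 9.7]
gripper_width: 0.152
grasp_force: 67.2
t 7.7 [0.5502 0.0152 0.1431] yaw -1.33
tilt up +x deg 19.3 roll 0.1 n 17555 top below TCP mm 6.7 x max 0.0659 y [-0.0341  0.0568]
```

```bash
python3 -m crank '[{"x":-0.2,"y":0,"z":0.3,"turn":0},{"x":-0.2,"y":0,"z":0.3,"turn":0},{"x":-0.1,"y":0,"z":0.2,"turn":0}]' && python3 -m crank '[{"x":0,"y":0,"z":0,"turn":0},{"x":0,"y":0,"z":0,"turn":0}]'
python3 held.py w8 o
```

```text
time: 8.05
tool_pos: [0.5445, 0.0152, 0.1344]
tool_rot: [0.0, 1.0, -0.012, 0.004]
contact_force: [-0.9, 0.4, 10.5]
gripper_width: 0.151
grasp_force: 69.1
time: 8.25
tool_pos: [0.5442, 0.0152, 0.1341]
tool_rot: [0.0, 1.0, -0.012, 0.004]
contact_force: [-1.3, 0.2, 7.2]
gripper_width: 0.146
grasp_force: 68.8
t 8.25 [0.5442 0.0152 0.1341] yaw -1.34
tilt up +x deg 27.4 roll 0.1 n 18058 top below TCP mm 8.3 x max 0.0667 y [-0.0341  0.0569]
```

```bash
python3 -m crank '[{"x":-0.1,"y":0,"z":0.25,"turn":0},{"x":0,"y":0,"z":0,"turn":0},{"x":-0.2,"y":0,"z":-0.9,"turn":0},{"x":0,"y":0,"z":0,"turn":0},{"x":0,"y":0,"z":0,"turn":0}]'
cat >> held.py <<'E'
def under(n,tilt,c,xm,cy):
    """tray-frame position (mm) of carrier underside centre; c,xm,cy in mm, tool frame"""
    f=np.load(f"pics/{n}.npz"); a=np.radians(tilt); e=np.array([xm,cy,c-np.tan(a)*xm])
    p=e-60*np.array([np.cos(a),0,-np.sin(a)])+28*np.array([np.sin(a),0,np.cos(a)])
    w=f["tp"]+f["R"]@p/1000; print("rel TCP",p.round(1),"tray frame mm",loc(w).round(1)); return p
E
python3 held.py w9 o
```

```text
time: 8.8
tool_pos: [0.5383, 0.0153, 0.1368]
tool_rot: [-0.0, 1.0, -0.012, -0.0]
contact_force: [-0.4, -0.8, -2.3]
gripper_width: 0.148
grasp_force: 68.0
t 8.8 [0.5383 0.0153 0.1368] yaw -1.37
tilt up +x deg 29.0 roll 0.1 n 18160 top below TCP mm 8.6 x max 0.0668 y [-0.0341  0.0569]
```

```bash
python3 -c "
from held import *
under('w9',29,8.6,66.8,0.8)
f=np.load('pics/w9.npz'); im,d,K,W=f['im'],f['d'],f['K'],f['W']; P=cloud(K,W,d); hsv=cv2.cvtColor(im,cv2.COLOR_RGB2HSV); v,u=np.mgrid[:480,:640]
k=((hsv[...,0]<4)|(hsv[...,0]>174))&(hsv[...,1]>150)&(d>0)&(u<300)&(u>100)&(v<300)
L=loc(P[k].reshape(-1,3).T.T) if 0 else (P[k]-O)@M*1000
t=(L[:,2]>24)&(L[:,2]<31); L=L[t]; print('key',len(L),np.percentile(L[:,0],[1,99]),np.percentile(L[:,1],[1,99]),np.median(L[:,2]))
# wall floor, upper wall points right of carrier
A=(P-O)@M*1000; q=(abs(A[...,2])<35)&(abs(A[...,0])<85)&(abs(A[...,1])<90)&(hsv[...,1]<70)&(d>0); B=A[q]
for lo,hi in((-4,4),(5,14),(20,28)):
  b=B[(B[:,2]>lo)&(B[:,2]<hi)]; print(lo,hi,len(b),'x',np.percentile(b[:,0],[1,99]).round(1),'y',np.percentile(b[:,1],[1,99]).round(1))
b=B[(B[:,2]>4)&(B[:,2]<14)&(B[:,1]>60)]; print('py wall',np.median(b[:,1]),len(b)); b=B[(B[:,2]>4)&(B[:,2]<14)&(B[:,1]<-60)]; print('ny',np.median(b[:,1]),len(b))
b=B[(abs(B[:,2])<4)&(B[:,1]>20)&(B[:,1]<70)]; print('floor z',np.median(b[:,2]),len(b))
"
```

```text
rel TCP [27.9  0.8 25.2] tray frame mm [24.4  7.5 31.9]
key 1208 [44.42589885 60.94304375] [57.46244768 74.89179561] 26.52356871917356
-4 4 4748 x [-62.5  66. ] y [-84.8  78.9]
5 14 4365 x [-63.3  65.1] y [-74.8  75.6]
20 28 6712 x [-68.5  70.1] y [-83.2  84.3]
py wall 74.91831389530718 1223
ny -69.38766026408898 2258
floor z -0.2868530131937894 2477
```

```bash
python3 -m crank '[{"x":-0.7,"y":-1,"z":0.4,"turn":0},{"x":-0.7,"y":-1,"z":0.4,"turn":0},{"x":-0.7,"y":-1.05,"z":0.4,"turn":0},{"x":0,"y":0,"z":0,"turn":0},{"x":0,"y":0,"z":0,"turn":0}]'
python3 held.py w10 o
python3 -c "
from held import *
under('w10',29,8.6,66.8,0.8)"
```

```text
time: 9.35
tool_pos: [0.5179, 0.0466, 0.1247]
tool_rot: [0.0, 1.0, -0.012, -0.0]
contact_force: [0.5, -0.3, -2.1]
gripper_width: 0.149
grasp_force: 67.9
t 9.35 [0.5179 0.0466 0.1247] yaw -1.33
tilt up +x deg 29.0 roll 0.1 n 18111 top below TCP mm 8.6 x max 0.0668 y [-0.034   0.0568]
rel TCP [27.9  0.8 25.2] tray frame mm [ 0.1 38.3 32.1]
```

View pics/w10.png

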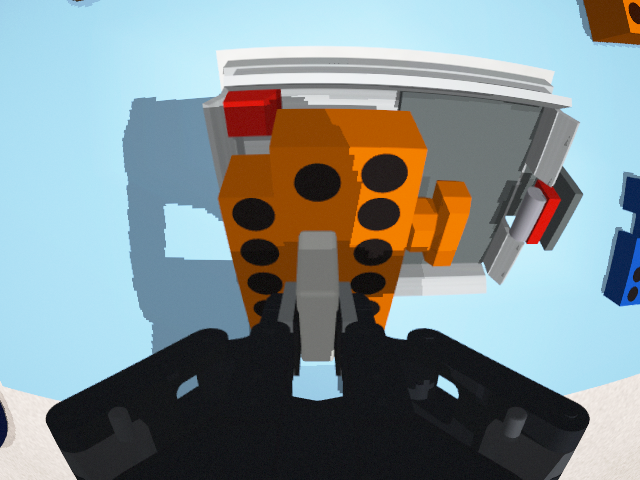

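The orange carrier is tilted to match the floor, with its cut corner (275,130) beside the key (255,110) and the tab (450,220) over the plate. Now I'll lower it square to the floor.

```bash
python3 -m crank '[{"x":0.25,"y":0,"z":0.43,"turn":0},{"x":0.25,"y":0,"z":0.43,"turn":0},{"x":0,"y":0,"z":0,"turn":0}]' && python3 -m crank '[{"x":0.25,"y":0,"z":0.43,"turn":0},{"x":0.25,"y":0,"z":0.43,"turn":0},{"x":0,"y":0,"z":0,"turn":0}]' && python3 -m crank '[{"x":0.15,"y":0,"z":0.26,"turn":0},{"x":0.1,"y":0,"z":0.17,"turn":0},{"x":0,"y":0,"z":0,"turn":0}]'
python3 held.py w11 o
python3 -c "
from held import *
under('w11',29,8.6,66.8,0.8)"
```

```text
time: 9.7
tool_pos: [0.5232, 0.0457, 0.1156]
tool_rot: [-0.0, 1.0, -0.012, -0.001]
contact_force: [-0.9, 0.2, -2.5]
gripper_width: 0.146
grasp_force: 67.9
time: 10.0
tool_pos: [0.528, 0.0457, 0.1069]
tool_rot: [-0.0, 1.0, -0.012, -0.001]
contact_force: [-0.1, -0.5, -1.9]
gripper_width: 0.151
grasp_force: 67.9
time: 10.3
tool_pos: [0.5307, 0.0458, 0.1033]
tool_rot: [-0.0, 1.0, -0.012, -0.0]
contact_force: [-0.0, -0.1, -2.3]
gripper_width: 0.146
grasp_force: 67.9
t 10.3 [0.5307 0.0458 0.1033] yaw -1.39
tilt up +x deg 28.9 roll 0.1 n 18202 top below TCP mm 8.6 x max 0.0667 y [-0.0341  0.0568]
rel TCP [27.9  0.8 25.2] tray frame mm [ 0.5 37.7  7.1]
```

```bash
python3 -m crank '[{"x":0.15,"y":0,"z":0.26,"turn":0},{"x":0.1,"y":0,"z":0.17,"turn":0},{"x":0,"y":0,"z":0,"turn":0}]' && python3 -m crank '[{"x":0.1,"y":0,"z":0.17,"turn":0},{"x":0.05,"y":0,"z":0.1,"turn":0},{"x":0,"y":0,"z":0,"turn":0}]' && python3 -m crank '[{"x":0.1,"y":0,"z":0.17,"turn":0},{"x":0,"y":0,"z":0,"turn":0}]' 
python3 held.py w12 o
```

```text
time: 10.65
tool_pos: [0.5332, 0.0457, 0.0989]
tool_rot: [-0.0, 1.0, -0.012, -0.0]
contact_force: [-0.4, 0.1, -1.0]
gripper_width: 0.145
grasp_force: 67.9
time: 10.95
tool_pos: [0.5343, 0.0457, 0.0975]
tool_rot: [0.0, 1.0, -0.012, -0.001]
contact_force: [-7.4, 0.6, 5.6]
gripper_width: 0.152
grasp_force: 69.2
time: 11.15
tool_pos: [0.5341, 0.0456, 0.0967]
tool_rot: [0.0, 1.0, -0.012, -0.003]
contact_force: [-15.0, -0.3, 13.7]
gripper_width: 0.154
grasp_force: 70.9
t 11.15 [0.5341 0.0456 0.0967] yaw -1.37
tilt up +x deg 30.1 roll 0.2 n 18134 top below TCP mm 8.8 x max 0.0665 y [-0.0341  0.0568]
```

```bash
python3 -c "
from held import *
under('w12',30,8.8,66.5,0.8)"
python3 -m crank '[{"x":-0.1,"y":-0.1,"z":-0.1,"turn":0},{"x":0,"y":-0.15,"z":0,"turn":0},{"x":0,"y":0,"z":0,"turn":0}]' && python3 -m crank '[{"x":0,"y":-0.1,"z":0,"turn":0},{"x":0,"y":0,"z":0,"turn":0}]'
```

```text
rel TCP [28.5  0.8 24.7] tray frame mm [ 0.7 37.7 -0.4]
time: 11.5
tool_pos: [0.5347, 0.0474, 0.097]
tool_rot: [0.001, 1.0, -0.012, -0.0]
contact_force: [-6.3, -3.7, 6.0]
gripper_width: 0.149
grasp_force: 69.5
time: 11.7
tool_pos: [0.5347, 0.0478, 0.0971]
tool_rot: [0.002, 1.0, -0.012, -0.0]
contact_force: [-6.5, -5.2, 6.7]
gripper_width: 0.147
grasp_force: 69.6
```

```bash
python3 -m crank '[{"x":0,"y":0,"z":0,"turn":0},{"x":0,"y":0,"z":0,"turn":0},{"x":0,"y":0,"z":0,"turn":0}]' 40 && python3 -m crank '[{"x":0,"y":0,"z":-3,"turn":0},{"x":0,"y":0,"z":-4,"turn":0},{"x":0,"y":0,"z":-4,"turn":0},{"x":0,"y":0,"z":-4,"turn":0},{"x":-3,"y":0,"z":-3,"turn":0}]' && python3 -m crank '[{"x":-3,"y":2,"z":0,"turn":0},{"x":0,"y":0,"z":0,"turn":0},{"x":0,"y":0,"z":0,"turn":0}]'
python3 - <<'E'
from held import *
shot('w13')
f=np.load('pics/w13.npz'); im,d,K,W=f['im'],f['d'],f['K'],f['W']; P=cloud(K,W,d); hsv=cv2.cvtColor(im,cv2.COLOR_RGB2HSV)
A=(P-O)@M*1000; m=(hsv[...,0]>5)&(hsv[...,0]<20)&(hsv[...,1]>150)&(d>0)&(abs(A[...,0])<75)&(abs(A[...,1])<85)
B=A[m]; t=B[abs(B[:,2]-28)<3]; c=np.linalg.lstsq(np.c_[t[:,:2],np.ones(len(t))],t[:,2],rcond=None)[0]
print(len(t),"tilt err deg",np.degrees(c[:2]).round(2),"h0",c[2].round(1),"X",np.percentile(t[:,0],[.5,99.5]).round(1),"Y",np.percentile(t[:,1],[.3,99.7]).round(1))
to([.4994+0.01,-.2801,.12])
E
```

```text
time: 12.0
tool_pos: [0.5352, 0.0493, 0.096]
tool_rot: [-0.0, 1.0, -0.012, 0.0]
contact_force: [-0.6, -0.2, -0.3]
gripper_width: 0.399
grasp_force: 0.0
time: 12.5
tool_pos: [0.5067, 0.0498, 0.2789]
tool_rot: [-0.0, 1.0, -0.012, 0.002]
contact_force: [-0.8, -0.1, 0.9]
gripper_width: 0.401
grasp_force: 0.0
time: 12.8
tool_pos: [0.4744, 0.0306, 0.276]
tool_rot: [-0.0, 1.0, -0.012, 0.001]
contact_force: [-0.6, -0.2, 0.0]
gripper_width: 0.399
grasp_force: 0.0
t 12.8 [0.4744 0.0306 0.276 ] yaw -1.42
6093 tilt err deg [-0.03  0.07] h0 27.6 X [-61.4  57.8] Y [-17.   74.7]
tool cm [ 4.24 31.   15.55] now [0.4746 0.0308 0.2756] yaw -1.4 F [ 0.3  0.4 -0. ] g 0.402 t 12.85
```

Run:
```python
from held import *
f=np.load('pics/w13.npz'); im,d,K,W=f['im'],f['d'],f['K'],f['W']; P=cloud(K,W,d); A=(P-O)@M*1000
pl=A[(abs(A[...,0])<50)&(A[...,1]>-60)&(A[...,1]<-25)&(d>0)&(A[...,2]<12)]; c=np.linalg.lstsq(np.c_[pl[:,:2],np.ones(len(pl))],pl[:,2],rcond=None)[0]; print("plate h",c)
q=(abs(A[...,0])<12)&(A[...,1]>-95)&(A[...,1]<-60)&(d>0); B=A[q]
for y in range(-90,-58,2):
    b=B[(B[:,1]>=y)&(B[:,1]<y+2)]; print(y+1,len(b),np.percentile(b[:,2],[10,50,90]).round(1) if len(b)>3 else '')
q=(abs(A[...,0])>25)&(abs(A[...,0])<50)&(A[...,1]>-95)&(A[...,1]<-60)&(d>0)&(A[...,2]>7)&(A[...,2]<15); print("ny wall",np.percentile(A[q][:,1],[10,50,90]))
```

```text
plate h [-0.21514885  0.00699103  1.79612066]
-89 13 [27.8 28.5 29.4]
-87 48 [27.9 28.8 29.5]
-85 53 [27.2 28.5 29.5]
-83 61 [-0.4 28.5 29.3]
-81 68 [-0.3 28.4 29.5]
-79 58 [-0.9 27.9 29. ]
-77 83 [-0.8 28.3 29.5]
-75 60 [ 0.1 28.6 29.7]
-73 114 [ 4.  26.8 28.6]
-71 119 [ 4.2 23.7 26.4]
-69 54 [3.9 5.  5.9]
-67 48 [3.8 4.7 5.5]
-65 45 [3.7 4.5 5.5]
-63 46 [4.1 4.9 5.8]
-61 49 [4.2 5.  5.7]
-59 0 
ny wall [-74.91022033 -74.40021014 -73.9399391 ]
```

```bash
python3 -m crank '[{"x":1,"y":4.6,"z":0,"turn":0},{"x":1,"y":4.6,"z":0,"turn":0},{"x":1,"y":4.6,"z":0,"turn":0},{"x":1,"y":4.6,"z":0,"turn":0},{"x":0.2,"y":4.6,"z":1,"turn":0}]' 70 && python3 -m crank '[{"x":0,"y":4.4,"z":4,"turn":0},{"x":0,"y":3.6,"z":4,"turn":0},{"x":0,"y":0,"z":4,"turn":0},{"x":0,"y":0,"z":2.5,"turn":0.01},{"x":0,"y":0,"z":0,"turn":0}]'
python3 -c "
from wl import shot; from meas import carrier; from go import to
shot('w14'); to([.5022,-.280,.0355])"
```

```text
time: 13.35
tool_pos: [0.5126, -0.2025, 0.2663]
tool_rot: [0.0, 1.0, -0.012, 0.001]
contact_force: [0.3, 0.0, 0.1]
gripper_width: 0.697
grasp_force: 0.0
time: 13.85
tool_pos: [0.5065, -0.2689, 0.1235]
tool_rot: [-0.003, 1.0, -0.017, -0.005]
contact_force: [0.5, 0.2, -0.1]
gripper_width: 0.701
grasp_force: 0.0
t 13.85 [ 0.5065 -0.2689  0.1235] yaw -1.98
tool cm [-0.51  1.08  9.13] now [ 0.5081 -0.2697  0.1268] yaw -1.95 F [-0.3  0.2  0.5] g 0.699 t 13.9
```

```bash
python3 -m crank '[{"x":-0.25,"y":1,"z":0,"turn":0.006},{"x":-0.25,"y":0.1,"z":3,"turn":0},{"x":0,"y":0,"z":3,"turn":0},{"x":0,"y":0,"z":2,"turn":0},{"x":0,"y":0,"z":1.1,"turn":0}]' && python3 -m crank '[{"x":0,"y":0,"z":0,"turn":0},{"x":0,"y":0,"z":0,"turn":0}]' && python3 -c "
from go import to
to([.5022,-.280,.0355])"
```

```text
time: 14.4
tool_pos: [0.5043, -0.2823, 0.0395]
tool_rot: [0.0, 1.0, -0.02, 0.001]
contact_force: [-0.3, 0.7, -0.4]
gripper_width: 0.7
grasp_force: 0.0
time: 14.6
tool_pos: [0.5049, -0.2826, 0.041]
tool_rot: [0.001, 1.0, -0.02, 0.001]
contact_force: [0.3, 0.3, 1.3]
gripper_width: 0.699
grasp_force: 0.0
tool cm [-0.29 -0.25  0.55] now [ 0.5049 -0.2826  0.041 ] yaw -2.31 F [0.3 0.3 1.3] g 0.699 t 14.6
```

```bash
python3 -m crank '[{"x":-0.25,"y":-0.25,"z":0.5,"turn":0},{"x":0,"y":0,"z":0,"turn":0}]' && python3 -m crank '[{"x":0,"y":0,"z":0,"turn":0},{"x":0,"y":0,"z":0,"turn":0},{"x":0,"y":0,"z":0,"turn":0},{"x":0,"y":0,"z":0,"turn":0},{"x":0,"y":0,"z":0,"turn":0}]' 0 && python3 -m crank '[{"x":0,"y":0,"z":-1,"turn":0},{"x":0,"y":0,"z":-4,"turn":0},{"x":0,"y":0,"z":-4,"turn":0},{"x":0,"y":0,"z":-4,"turn":-0.017},{"x":0,"y":0,"z":-2,"turn":0}]' && python3 -c "
from go import *
E=wld([68,0,25])
P=np.array(E)+M@np.array([0,-.03,0])-np.array([.045,0,0]); P[2]=E[2]+.065-.0187; to(P)"; python3 held.py w15 b
```

```text
time: 14.8
tool_pos: [0.5014, -0.2789, 0.0347]
tool_rot: [0.0, 1.0, -0.02, 0.0]
contact_force: [-1.0, 1.3, -0.2]
gripper_width: 0.702
grasp_force: 0.0
time: 15.3
tool_pos: [0.5015, -0.2791, 0.0344]
tool_rot: [0.0, 1.0, -0.02, 0.0]
contact_force: [-0.5, 0.1, 2.4]
gripper_width: 0.153
grasp_force: 59.5
time: 15.8
tool_pos: [0.5025, -0.2799, 0.1889]
tool_rot: [0.002, 1.0, -0.012, 0.002]
contact_force: [0.6, 0.2, -1.9]
gripper_width: 0.148
grasp_force: 59.2
tool cm [  5.3  -25.66   1.45] now [ 0.5025 -0.2799  0.1889] yaw -1.32 F [ 0.6  0.2 -1.9] g 0.148 t 15.8
t 15.8 [ 0.5025 -0.2799  0.1889] yaw -1.32
tilt up +x deg 0.1 roll -0.1 n 13730 top below TCP mm 5.5 x max 0.0607 y [-0.0366  0.0329]
```

```bash
python3 -m crank '[{"x":1,"y":-4.6,"z":0,"turn":0},{"x":1,"y":-4.6,"z":0,"turn":0},{"x":1,"y":-4.6,"z":0,"turn":0},{"x":1,"y":-4.6,"z":0,"turn":0},{"x":1,"y":-4.6,"z":0,"turn":0}]' && python3 -m crank '[{"x":0.3,"y":-4.5,"z":0.5,"turn":0},{"x":0,"y":0,"z":0.5,"turn":0},{"x":0,"y":0,"z":0.5,"turn":0},{"x":0,"y":0,"z":0,"turn":0}]' && python3 -c "
from go import *
E=wld([68,0,25])
P=np.array(E)+M@np.array([0,-.012,0])-np.array([.045,0,0]); P[2]=E[2]+.028+.0055; to(P)"
```

```text
time: 16.35
tool_pos: [0.5559, -0.0482, 0.1827]
tool_rot: [-0.0, 1.0, -0.012, -0.001]
contact_force: [-0.5, -0.0, -3.0]
gripper_width: 0.148
grasp_force: 59.3
time: 16.75
tool_pos: [0.5595, -0.0059, 0.1671]
tool_rot: [0.0, 1.0, -0.012, -0.002]
contact_force: [0.1, -0.4, -2.2]
gripper_width: 0.151
grasp_force: 59.6
tool cm [0.24 0.06 0.62] now [ 0.5595 -0.0059  0.1671] yaw -1.38 F [ 0.1 -0.4 -2.2] g 0.151 t 16.75
```

```bash
python3 -m crank '[{"x":0.3,"y":0,"z":0.5,"turn":0},{"x":0,"y":0,"z":0.3,"turn":0},{"x":-0.2,"y":0,"z":0.3,"turn":0}]' && python3 -m crank '[{"x":-0.35,"y":0,"z":0.3,"turn":0},{"x":-0.35,"y":0,"z":0.3,"turn":0}]' && python3 -m crank '[{"x":-0.3,"y":0,"z":0.3,"turn":0},{"x":-0.3,"y":0,"z":0.3,"turn":0}]'
python3 held.py w16 b
```

```text
time: 17.05
tool_pos: [0.5634, -0.0066, 0.1601]
tool_rot: [0.0, 1.0, -0.012, 0.002]
contact_force: [-0.7, -0.5, 9.9]
gripper_width: 0.152
grasp_force: 61.3
time: 17.25
tool_pos: [0.5585, -0.0065, 0.1563]
tool_rot: [0.001, 1.0, -0.012, 0.006]
contact_force: [4.2, 0.6, 6.8]
gripper_width: 0.15
grasp_force: 61.3
time: 17.45
tool_pos: [0.5524, -0.0063, 0.1503]
tool_rot: [0.001, 1.0, -0.012, 0.005]
contact_force: [2.3, -0.2, 7.9]
gripper_width: 0.149
grasp_force: 61.9
t 17.45 [ 0.5524 -0.0063  0.1503] yaw -1.42
tilt up +x deg 11.1 roll -0.0 n 16099 top below TCP mm 5.7 x max 0.066 y [-0.0366  0.0328]
```

```bash
python3 -m crank '[{"x":-0.25,"y":0,"z":0.3,"turn":0},{"x":-0.25,"y":0,"z":0.3,"turn":0},{"x":-0.25,"y":0,"z":0.3,"turn":0}]' && python3 -m crank '[{"x":-0.15,"y":0,"z":0.2,"turn":0},{"x":-0.1,"y":0,"z":0.2,"turn":0},{"x":0,"y":0,"z":0,"turn":0}]'
python3 held.py w17 b
```

```text
time: 17.8
tool_pos: [0.5448, -0.0061, 0.1414]
tool_rot: [0.001, 1.0, -0.012, 0.005]
contact_force: [-0.6, -1.3, 9.5]
gripper_width: 0.152
grasp_force: 63.4
time: 18.1
tool_pos: [0.5421, -0.0062, 0.1376]
tool_rot: [0.001, 1.0, -0.013, 0.005]
contact_force: [-0.7, -2.7, 9.8]
gripper_width: 0.149
grasp_force: 64.3
t 18.1 [ 0.5421 -0.0062  0.1376] yaw -1.44
tilt up +x deg 23.0 roll 0.5 n 18051 top below TCP mm 7.1 x max 0.0685 y [-0.0368  0.0326]
```

```bash
python3 -m crank '[{"x":-0.2,"y":0,"z":0.25,"turn":0},{"x":-0.1,"y":0,"z":0.2,"turn":0},{"x":0,"y":0,"z":0,"turn":0}]' && python3 -m crank '[{"x":0,"y":0,"z":0.15,"turn":0},{"x":0,"y":0,"z":0,"turn":0}]'
python3 held.py w18 b
```

```text
time: 18.45
tool_pos: [0.539, -0.006, 0.133]
tool_rot: [0.001, 1.0, -0.012, 0.004]
contact_force: [-2.2, -1.7, 9.7]
gripper_width: 0.153
grasp_force: 65.5
time: 18.65
tool_pos: [0.5385, -0.0061, 0.1318]
tool_rot: [0.001, 1.0, -0.012, 0.004]
contact_force: [-4.4, -1.3, 12.2]
gripper_width: 0.152
grasp_force: 66.4
t 18.65 [ 0.5385 -0.0061  0.1318] yaw -1.41
tilt up +x deg 28.8 roll 0.5 n 18664 top below TCP mm 8.2 x max 0.0685 y [-0.0369  0.0324]
```

```bash
python3 -m crank '[{"x":0,"y":0,"z":0.1,"turn":0},{"x":-0.5,"y":0,"z":-0.9,"turn":0},{"x":0,"y":1,"z":-0.2,"turn":0},{"x":0,"y":1,"z":0,"turn":0},{"x":0,"y":0,"z":0,"turn":0}]'
python3 held.py w19 b; python3 -c "
from held import *
f=np.load('pics/w19.npz')
under('w19',29.5,8.4,68.3,-.1)
im,d,K,W=f['im'],f['d'],f['K'],f['W']; P=cloud(K,W,d); hsv=cv2.cvtColor(im,cv2.COLOR_RGB2HSV)
A=(P-O)@M*1000; m=(hsv[...,0]>5)&(hsv[...,0]<20)&(hsv[...,1]>150)&(d>0)&(abs(A[...,0])<75)&(abs(A[...,1])<85)
B=A[m]; t=B[abs(B[:,2]-27.7)<3]; print(len(t),np.median(t[:,2]),'X',np.percentile(t[:,0],[.5,99.5]).round(1),'Y',np.percentile(t[:,1],[.3,99.7]).round(1))
"
```

```text
time: 19.2
tool_pos: [0.5297, -0.0261, 0.1362]
tool_rot: [0.0, 1.0, -0.013, -0.001]
contact_force: [-0.3, 0.8, -2.7]
gripper_width: 0.151
grasp_force: 64.1
t 19.2 [ 0.5297 -0.0261  0.1362] yaw -1.45
tilt up +x deg 28.3 roll 0.2 n 18663 top below TCP mm 8.1 x max 0.0686 y [-0.0368  0.0325]
rel TCP [29.9 -0.1 23.7] tray frame mm [ 20.  -33.3  35.5]
7746 27.61649878263689 X [-61.4  57.9] Y [-14.8  75.1]
```

```bash
python3 -m crank '[{"x":-0.6,"y":0.1,"z":0.35,"turn":0},{"x":-0.6,"y":0,"z":0.35,"turn":0},{"x":-0.6,"y":0,"z":0.35,"turn":0},{"x":0,"y":0,"z":0,"turn":0},{"x":0,"y":0,"z":0,"turn":0}]'
python3 held.py w20 b; python3 -c "
from held import *
f=np.load('pics/w20.npz')
under('w20',28.3,8.1,68.6,.2)
under('w20',30,8.3,68.4,.2)
im,d,K,W=f['im'],f['d'],f['K'],f['W']; P=cloud(K,W,d); hsv=cv2.cvtColor(im,cv2.COLOR_RGB2HSV)
A=(P-O)@M*1000; m=(hsv[...,0]>5)&(hsv[...,0]<20)&(hsv[...,1]>150)&(d>0)&(abs(A[...,0])<75)&(abs(A[...,1])<85)
B=A[m]; t=B[abs(B[:,2]-27.7)<2.5]; t=t[t[:,1]<-8]; print('tab',len(t),np.median(t[:,2]) if len(t) else '','X',np.percentile(t[:,0],[1,99]).round(1),'Y',np.percentile(t[:,1],[1,99]).round(1))
"
```

```text
time: 19.75
tool_pos: [0.5119, -0.0249, 0.1263]
tool_rot: [-0.0, 1.0, -0.012, -0.0]
contact_force: [0.3, 0.3, -1.9]
gripper_width: 0.15
grasp_force: 64.1
t 19.75 [ 0.5119 -0.0249  0.1263] yaw -1.33
tilt up +x deg 28.3 roll 0.2 n 18681 top below TCP mm 8.1 x max 0.0686 y [-0.0368  0.0325]
rel TCP [29.   0.2 24.3] tray frame mm [ -1.4 -32.7  35.8]
rel TCP [30.4  0.2 23.1] tray frame mm [  0.4 -32.7  36.1]
tab 110 27.55611089977394 X [0.2 6.3] Y [-14.3  -8.3]
```

View pics/w20.png

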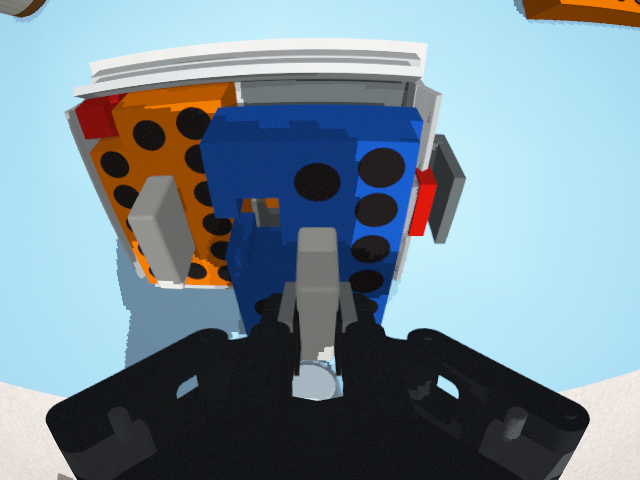

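The blue carrier is over its place. Its slot (262,210) is above the orange tab, visible through it, and the catch is at (425,200) on the right. I'll correct y and descend by feel.

```bash
python3 -m crank '[{"x":0.2,"y":0.13,"z":0.35,"turn":0},{"x":0.1,"y":0,"z":0.17,"turn":0},{"x":0,"y":0,"z":0,"turn":0}]' && python3 -m crank '[{"x":0.15,"y":0,"z":0.26,"turn":0},{"x":0.1,"y":0,"z":0.17,"turn":0},{"x":0,"y":0,"z":0,"turn":0}]' && python3 -c "
from go import *
s=manip.state(); r=rot(s); print('under',loc(s['tool_pos']+r@np.array([.0297,.0002,.0237])).round(1), s['contact_force'].round(1), s['ft_torque'].round(2))"
```

```text
time: 20.1
tool_pos: [0.5152, -0.0265, 0.121]
tool_rot: [-0.0, 1.0, -0.012, -0.0]
contact_force: [0.6, -0.3, -2.7]
gripper_width: 0.15
grasp_force: 64.1
time: 20.4
tool_pos: [0.5179, -0.0258, 0.117]
tool_rot: [-0.001, 1.0, -0.012, 0.0]
contact_force: [-0.4, 4.4, -1.1]
gripper_width: 0.149
grasp_force: 64.2
under [  0.  -33.4  24.9] [-0.4  4.4 -1.1] [ 0.7  -0.02  0.09]
```

```bash
python3 -m crank '[{"x":0.15,"y":0,"z":0.26,"turn":0},{"x":0.1,"y":0,"z":0.17,"turn":0},{"x":0,"y":0,"z":0,"turn":0}]' && python3 -m crank '[{"x":0.1,"y":0,"z":0.17,"turn":0},{"x":0.1,"y":0,"z":0.17,"turn":0},{"x":0,"y":0,"z":0,"turn":0}]' && python3 -c "
from go import *
s=manip.state(); r=rot(s); print('under',loc(s['tool_pos']+r@np.array([.0297,.0002,.0237])).round(1), s['contact_force'].round(1), s['ft_torque'].round(2))"
```

```text
time: 20.7
tool_pos: [0.5203, -0.0262, 0.1124]
tool_rot: [-0.0, 1.0, -0.012, 0.0]
contact_force: [1.0, 5.7, -1.0]
gripper_width: 0.149
grasp_force: 64.1
time: 21.0
tool_pos: [0.5222, -0.0263, 0.1091]
tool_rot: [-0.0, 1.0, -0.012, -0.0]
contact_force: [0.4, 4.8, -0.5]
gripper_width: 0.147
grasp_force: 64.2
under [ -0.2 -33.9  15.9] [ 0.4  4.8 -0.5] [0.99 0.01 0.13]
```

```bash
python3 -m crank '[{"x":0.15,"y":0,"z":0.26,"turn":0},{"x":0.1,"y":0,"z":0.17,"turn":0},{"x":0,"y":0,"z":0,"turn":0}]' && python3 -m crank '[{"x":0.1,"y":0,"z":0.17,"turn":0},{"x":0.05,"y":0,"z":0.09,"turn":0},{"x":0,"y":0,"z":0,"turn":0}]' && python3 -m crank '[{"x":0.1,"y":0,"z":0.17,"turn":0},{"x":0.05,"y":0,"z":0.09,"turn":0},{"x":0,"y":0,"z":0,"turn":0}]' && python3 -c "
from go import *
s=manip.state(); r=rot(s); print('under',loc(s['tool_pos']+r@np.array([.0297,.0002,.0237])).round(1), s['contact_force'].round(1), s['ft_torque'].round(2))"; python3 held.py w21 b
```

```text
time: 21.3
tool_pos: [0.5247, -0.0264, 0.1047]
tool_rot: [-0.0, 1.0, -0.012, -0.0]
contact_force: [0.8, 4.6, -1.9]
gripper_width: 0.149
grasp_force: 64.1
time: 21.6
tool_pos: [0.5262, -0.027, 0.102]
tool_rot: [0.0, 1.0, -0.012, 0.0]
contact_force: [0.9, 2.9, -4.1]
gripper_width: 0.154
grasp_force: 63.8
time: 21.9
tool_pos: [0.5269, -0.0274, 0.1007]
tool_rot: [0.001, 1.0, -0.012, -0.001]
contact_force: [-8.0, 1.8, 5.1]
gripper_width: 0.156
grasp_force: 65.4
under [ -0.4 -34.9   6.2] [-8.   1.8  5.1] [0.2  0.83 0.03]
t 21.9 [ 0.5269 -0.0274  0.1007] yaw -1.34
tilt up +x deg 28.7 roll 0.1 n 18626 top below TCP mm 8.2 x max 0.0685 y [-0.0367  0.0325]
```

```bash
python3 -m crank '[{"x":0,"y":0,"z":0.2,"turn":0},{"x":0,"y":0,"z":0,"turn":0}]' && python3 -m crank '[{"x":0,"y":0,"z":0.2,"turn":0},{"x":0,"y":0,"z":0,"turn":0}]' && python3 -m crank '[{"x":0,"y":0,"z":0.2,"turn":0},{"x":0,"y":0,"z":0,"turn":0}]';  python3 held.py w22 b
```

```text
time: 22.15
tool_pos: [0.5266, -0.0273, 0.0989]
tool_rot: [0.001, 1.0, -0.012, -0.002]
contact_force: [-9.6, 1.5, 7.0]
gripper_width: 0.148
grasp_force: 66.2
time: 22.35
tool_pos: [0.5266, -0.0274, 0.0988]
tool_rot: [0.001, 1.0, -0.012, -0.002]
contact_force: [-16.5, 2.9, 17.8]
gripper_width: 0.148
grasp_force: 67.5
time: 22.55
tool_pos: [0.5267, -0.0274, 0.0988]
tool_rot: [0.001, 1.0, -0.011, -0.003]
contact_force: [-23.7, 3.4, 28.1]
gripper_width: 0.154
grasp_force: 69.2
t 22.55 [ 0.5267 -0.0274  0.0988] yaw -1.32
tilt up +x deg 30.2 roll 0.1 n 18688 top below TCP mm 8.4 x max 0.0681 y [-0.0367  0.0326]
```

```bash
python3 -m crank '[{"x":-0.2,"y":0,"z":-0.4,"turn":0},{"x":0,"y":0,"z":0,"turn":0}]' && python3 -m crank '[{"x":0,"y":0,"z":0,"turn":0},{"x":0,"y":0,"z":0,"turn":0},{"x":0,"y":0,"z":0,"turn":0}]' 40 && python3 -m crank '[{"x":0,"y":0,"z":-3,"turn":0},{"x":0,"y":0,"z":-4,"turn":0},{"x":0,"y":0,"z":-4,"turn":0},{"x":-2,"y":0,"z":-3,"turn":0},{"x":-3,"y":-1,"z":-1,"turn":0}]' && python3 -m crank '[{"x":-2,"y":0,"z":0,"turn":0},{"x":0,"y":0,"z":0,"turn":0},{"x":0,"y":0,"z":0,"turn":0}]'
python3 - <<'E'
from held import *
shot('w23')
f=np.load('pics/w23.npz'); im,d,K,W=f['im'],f['d'],f['K'],f['W']; P=cloud(K,W,d); hsv=cv2.cvtColor(im,cv2.COLOR_RGB2HSV)
A=(P-O)@M*1000; ins=(hsv[...,1]>150)&(d>0)&(abs(A[...,0])<75)&(abs(A[...,1])<85)
for n,lo,hi,z in(("orange",5,20,28),("blue",105,130,32.5)):
    B=A[ins&(hsv[...,0]>lo)&(hsv[...,0]<hi)]; t=B[abs(B[:,2]-z)<4]
    c=np.linalg.lstsq(np.c_[t[:,:2],np.ones(len(t))],t[:,2],rcond=None)[0]; print(n,len(t),"slope err deg",np.degrees(c[:2]).round(2),"h0",c[2].round(1),"X",np.percentile(t[:,0],[.5,99.5]).round(1),"Y",np.percentile(t[:,1],[.3,99.7]).round(1))
B=A[(abs(A[...,0])<12)&(A[...,1]>-90)&(A[...,1]<-60)&(d>0)]
for y in range(-80,-60,2):
    b=B[(B[:,1]>=y)&(B[:,1]<y+2)]; print(y+1,len(b),np.percentile(b[:,2],[10,50,90]).round(1) if len(b)>3 else '')
s=np.argwhere((abs(A[...,0])<80)&(abs(A[...,1])<90)&(abs(A[...,2])<40)&(d>0)); a,b=s.min(0),s.max(0); c=im[a[0]-5:b[0]+5,a[1]-5:b[1]+5]; c=cv2.resize(c,None,fx=3,fy=3,interpolation=cv2.INTER_CUBIC)[:600,:800]; print(c.shape); cv2.imwrite("pics/c23.png",c[:,:,::-1])
E
```

```text
time: 22.8
tool_pos: [0.5265, -0.0276, 0.099]
tool_rot: [0.001, 1.0, -0.012, 0.001]
contact_force: [2.2, -0.3, -0.0]
gripper_width: 0.147
grasp_force: 65.1
time: 23.1
tool_pos: [0.5257, -0.027, 0.0976]
tool_rot: [0.0, 1.0, -0.012, -0.0]
contact_force: [-1.1, 0.2, 0.6]
gripper_width: 0.405
grasp_force: 0.0
time: 23.6
tool_pos: [0.4778, -0.0166, 0.2525]
tool_rot: [0.001, 1.0, -0.012, 0.003]
contact_force: [0.0, 0.0, 0.9]
gripper_width: 0.402
grasp_force: 0.0
time: 23.9
tool_pos: [0.4561, -0.0153, 0.2477]
tool_rot: [0.0, 1.0, -0.012, 0.0]
contact_force: [0.1, -0.1, 0.1]
gripper_width: 0.4
grasp_force: 0.0
t 23.9 [ 0.4561 -0.0153  0.2477] yaw -1.35
orange 6874 slope err deg [-0.04  0.19] h0 27.5 X [-61.8  57.6] Y [-17.6  74.7]
blue 7102 slope err deg [-0.08 -0.01] h0 32.8 X [-61.3  57.9] Y [-67.9   1.6]
-79 72 [-0.2 28.1 28.6]
-77 73 [-0.1 28.9 29.8]
-75 79 [27.7 28.7 29.8]
-73 72 [26.4 27.6 28.7]
-71 103 [16.6 25.  27. ]
-69 5 [26.9 31.9 32.2]
-67 62 [31.9 32.8 33.9]
-65 66 [31.8 32.7 33.5]
-63 68 [32.2 33.1 33.9]
-61 72 [32.1 33.1 34. ]
(534, 711, 3)
```

View pics/c23.png

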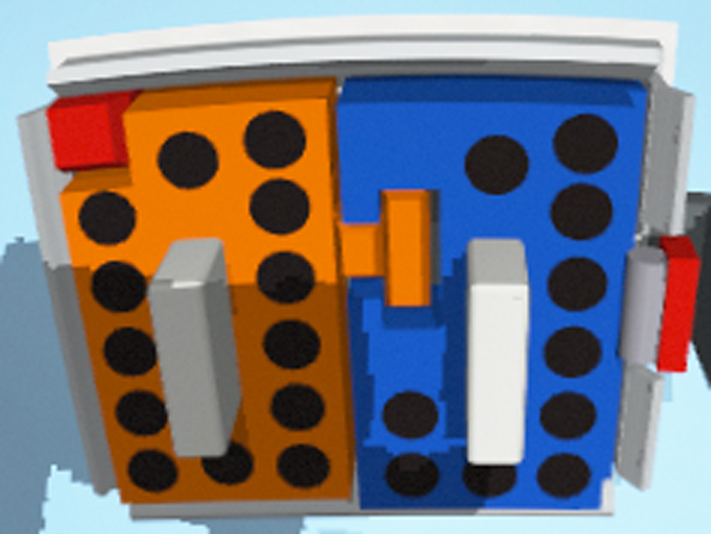

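The picture shows both carriers seated: the cut corner around the key (95,130), the tab in the slot (405,245), and the roller out over blue's lip (645,305). Both lie flat. Blue's underside is 4.8 mm above the floor, matching the plate at about 4.7 mm, and the roller is back at its rest position. I'll hand the job in.

```bash
python3 -c "
from plant import manip
print(manip.job_done())"
```

```text
the job is handed in; nothing more can be done
None
```

Both carriers are in the bay: orange lies flat around the key, and blue is pressed flat on its plate with the roller out over its lip. I let go of everything, never touched the bottle, beaker or rack, and handed the job in at about 24 s; no verdict was shown.

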